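# Rock a faulty relay module out of its test base

## Robot

A 6-joint arm with a two-finger parallel gripper is mounted at the origin on a cart in front of the work surface, level with it; the furniture and walls round the work are solid. World frame = base frame: x ahead of the robot, y to its left, z up, the work surface at z = 0. Lengths are in m, angles in rad, forces in N, time in s.
With the tool pointing down it reaches from about 0.375 to 0.925 m from the base axis. Payload 5.7 kg.
Tool frame: the origin (TCP) lies midway between the tips of the shut fingers; the grasp point (between the pads) lies arm.grip_point_offset behind it (arm.grip_point_offset is the distance from the TCP to the grasp point, in m); z points along the fingers, y is the direction in which the jaws open and shut (so a half turn about z gives the same grasp; the last joint's range is limited). The gripper opens to 85 mm and grips with 20 to 120 N. Pads are 22 mm wide; open, the fingers measure 114 mm over their backs; the gripper's body (76 mm by 85 mm) begins 54 mm behind the grasp point. The pads swing forward as they close: fully open they stand 13 mm farther back than shut.
Start: joints at [-1.408, 0.359, 1.51, -0, 1.272, -0.115], TCP at [0.165, -0.577, 0.231] pointing down, gripper open.
Joint ranges: [-2.97, 2.97], [-1.01, 2.36], [0.21, 2.38], [-0.96, 4.11], [0.2, 2.71], [-2.98, 2.98]. Speed limits (rad/s): [2.39, 2.39, 3.14, 3.14, 3.14, 3.14].

## Interface

Orientations are given as a rotation vector (axis times angle).
In Python, from station import arm, imaging, job gives the robot as it stands.
- The arm moves only by the tool apply_moves, never from a script. Its argument "deltas" is one flat list of numbers, 7 for each row, row after row: the turn, a rotation vector about the tool's x, y, z in degrees, then the shift along the tool's x, y, z in mm, then the opening, from 0 (shut) to 1 (fully open). In form: [wx, wy, wz, x, y, z, gripper, wx, wy, wz, x, y, z, gripper, ...]. A call has 1 to 20 rows; each row is the pose to reach, as a shift and turn from the pose commanded when the call began, along the tool's axes at that moment; what a row does not reach only later rows make up. A row lasts 1/12 s, in which the tool goes at most 41.7 mm and 7.16 degrees, less where a joint would pass 70% of its speed; a pose out of reach is approached as far as the arm can. A call with a gripper value outside its range is refused whole. The fingers move at their own pace and stop on an object; the grip force is fixed at half the most. Time passes only in rows, so rows that repeat a pose let the fingers close. It gives the time, the measured TCP pose, the force and the opening at its end, in the units of the state.
- arm.get_obs(): the state, without advancing time (a new reading comes with each control period).
- imaging.get_image(name): name is "side" or "top" or "wrist"; returns (picture, depth): 384x512x3 uint8, blue, green, red; 384x512 float32, m along the optical axis (not along the pixel's ray), 0 where there is no reading.
- imaging.camera_params(name): a dict with "K" (3x3 intrinsics, pixels), "R" (3x3) and "t" (3): a world point X has camera coordinates R X + t; the wrist camera has in their place "tool_from_camera" (4x4, takes a point from camera to tool coordinates, whose origin is the TCP and whose axes are the flange's). Camera axes: x right, y down, z forward; pixel columns grow to the right and rows downward; lengths in m; the calibration is good to about 2 mm. A picture is of the moment at which its call begins: read the wrist's pose just before it. camera_params takes no time and is no camera call.
- job.hand_in(): hands the job in, once; it reports no verdict.
The state is a dict: "time": time; "joint_pos": joint angles; "joint_vel": joint speeds; "effort": joint torques, N m; "position": TCP position; "eef_rot": TCP orientation; "wrist_force": force on the tool from outside, world axes, zero at the start; "torque": the same for the moment, N m; "grip_width": opening from 0.0 (shut) to 1.0 (fully open).
Only numpy, scipy, OpenCV 4.12 (cv2) and the standard library are available. Lean on these libraries where they do the work, as an engineer would, in place of code of your own. Each camera call takes 0.05 s, during which the arm holds its last target.

## Task

The relay module with the red lamps has failed: swing the keeper bar fully aside by its orange knob, then rock the red module gently from side to side, foot to foot, until it rises free of its tight socket; don't yank it straight up (that tears the socket block off its soft mounts) or lean it more than about 20 degrees. Stand it upright on its feet in the blue tray without touching the aluminium block there. Leave the green module plugged in and everything else where it is.

Things in the scene. Friction and masses are not known exactly. Their poses are not given: they have to be found in the camera images.
- base: Relay test base, fixed: aluminium plate 190 (x) x 110 (y) x 12 mm; origin at its underside centre, z up. On it a grey socket block 130 x 90 mm, top 46 mm above the bench, with a place for a module at x = -30 and one at x = +30 mm, y = 0. The keeper's upright pivot post, 18 mm thick, is at x = +78, y = 0.
- socket_block (a joint): Height (m) by which the socket block with both modules is pulled up off its rest on soft spring mounts; it moves straight up only. 0 at rest; a straight pull starts to lift it at about 17 N, then 1 mm per 2.5 N. More than 0.006 tears the mounts, and a module pulled straight up holds tighter than that.
- keeper (a joint): Angle (rad) of the keeper bar: 0 = along the base's -x from the post, 2 mm over the tops of both modules so that neither can rise (starts at 0 to 0.12); grows clockwise seen from above, as the free end swings to the base's +y side; stop at 1.9. Light friction, stays where left. Bar 14 mm wide, 113 to 121 mm above the bench.
- keeper_knob (a point): Top centre of the orange knob on the free end of the keeper bar: upright cylinder 16 mm thick, 36 mm tall above the bar (121 to 157 mm above the bench), 130 mm from the pivot axis. It may be pinched from above or pushed.
- module_red: The failed relay module, red lamps on top and red panels: 40 (x) x 62 (y) x 88 (z) mm, some 0.3 kg. Origin at the centre of its feet's undersides, z up, axes parallel to the base's and origin 22 mm above the bench when plugged in. It rocks about its x axis, towards its +y and -y sides. Feet in y at +-20 mm; body's underside 30 mm above the origin, a 14 mm wide middle stop at 24 mm.
- red_head (a point): Centre of the red module's head, 76 mm above the module's origin. The head to grip is 40 (x) x 50 (y) mm and spans 50 to 88 mm above the origin; below it the body is 62 mm wide in y. Gripping across y holds firmly while rocking.
- red_foot_a (a point): Underside centre of the red module's copper foot at its y = +20 mm. Each foot is 24 (x) x 10 (y) mm, 24 mm deep in the block, with 8 mm of room to either side in y. A spring contact 18 mm above the foot's plugged-in underside holds each foot by friction, 20 to 32 N, so it stays where it is slid to. Raised by 20 mm it is free, by 24 mm out of the block.
- red_foot_b (a point): The same for the foot at y = -20 mm. Feet can be raised in turn by leaning about the other one: 0.15 rad lifts a foot by 6 mm. Leaning over 0.4 rad (23 degrees) while a foot is in the block bends the feet.
- module_green: The same kind of module with green lamps and panels, in the other place of the base; it works and stays plugged in. Axes and origin as for the red one.
- tray: Blue open tray fixed to the bench, 200 (x) x 100 (y) x 24 mm high outside, walls and floor 4 mm (floor's top at z = 4 mm in its frame). Origin at the centre of its underside, x along its length.
- alu_block: Milled aluminium block, 45 (x) x 60 (y) x 32 mm high, lying in the tray somewhere along its length, about square to it. Origin at its underside centre. Do not shift it.
- spray_can: Upright spray can, 53 mm thick and 173 mm tall, origin at its underside centre. Do not disturb.
- v_block: Steel V block, 50 (x) x 60 (y) x 40 mm high, standing beyond the tray, origin at its underside centre. Do not disturb.
Not all that is in view belongs to the job. Leave any purple or yellow look-alike of the module_red alone.

How it is judged:
By the outcome, as a careful person would: the job done as asked, in the order asked, and still so for the second after the job is handed in, with the robot touching nothing.
It also fails if it takes over 67 s, if anything falls off the work surface, if the arm or the gripper's body presses on something with over 40 N, if the wrist force passes 120 N, or if a joint passes its speed limit or range.

## Working session

There is one attempt and no reset: what is moved stays moved. The work goes in short steps, Python scripts to look and compute and a tool call to move; the robot and the scene stay as the last step left them, time stands still between calls to the robot, and variables do not carry over. Pictures are saved under pics/ and viewed, and the job is handed in when it is done.

Besides the shell and the picture viewer there is one more tool, called after "Request:" as name(argument=value, ...), one argument or row to a line, values as JSON. apply_moves: Moves the arm, as the interface text tells. Its arguments: {"type":"object","properties":{"deltas":{"type":"array","items":{"type":"number"}}},"required":["deltas"]}

```bash
ls; mkdir -p pics; python3 - <<'E'
from station import arm, imaging, job
import cv2
o=arm.get_obs(); print(o['time'],o['position'],o['eef_rot'],o['wrist_force'],o['grip_width'],arm.grip_point_offset)
import numpy as np
for n in ['side','top','wrist']:
    im,d=imaging.get_image(n); cv2.imwrite(f'pics/{n}0.png',im); np.savez(f'pics/{n}0.npz',im=im,d=d)
    p=imaging.camera_params(n); print(n,{k:np.round(v,4).tolist() for k,v in p.items()})
E
```

```text
pics
0.0 [ 0.16442992 -0.57629136  0.23043139] [-3.10944230e+00 -4.34779475e-01  1.07521660e-04] [-0.18789522  0.32833426 -0.45991133] 1.000520726810052 0.0187
side {'K': [[437.523, 0.0, 255.3901], [0.0, 437.523, 188.5298], [0.0, 0.0, 1.0]], 'R': [[0.9935, 0.1122, -0.0167], [0.0694, -0.7173, -0.6933], [-0.0898, 0.6876, -0.7205]], 't': [-0.5648, 0.1493, 1.121]}
top {'K': [[459.8471, 0.0, 252.2605], [0.0, 459.8471, 192.8426], [0.0, 0.0, 1.0]], 'R': [[-0.013, -0.9999, -0.0046], [-0.9897, 0.0135, -0.1424], [0.1425, 0.0027, -0.9898]], 't': [0.1589, 0.5448, 1.093]}
wrist {'K': [[327.8696, 0.0, 256.0953], [0.0, 327.8696, 189.9574], [0.0, 0.0, 1.0]], 'tool_from_camera': [[0.0009, -0.9482, -0.3178, 0.0823], [1.0, 0.0009, 0.0002, 0.0005], [0.0001, -0.3178, 0.9482, -0.1425], [0.0, 0.0, 0.0, 1.0]]}
```

View pics/side0.png

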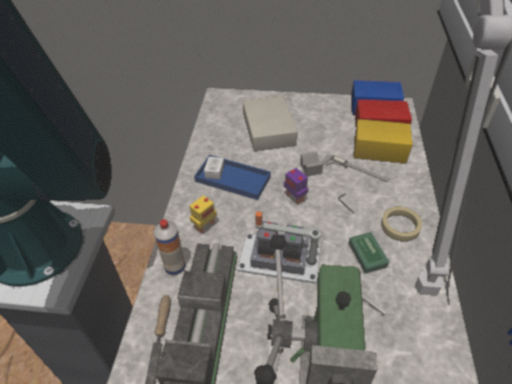

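View pics/top0.png

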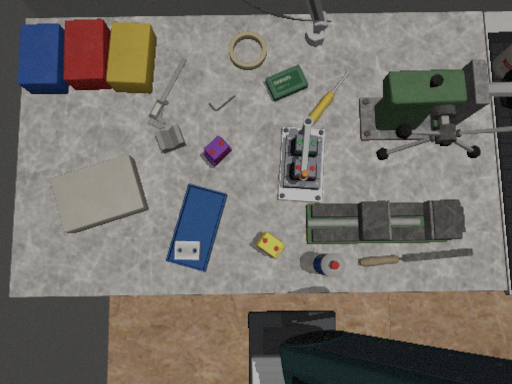

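View pics/wrist0.png

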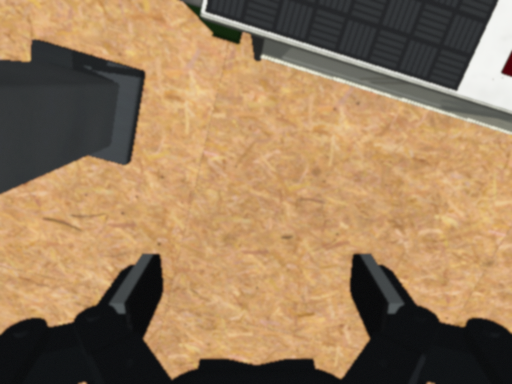

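```bash
cat > h.py <<'E'
import numpy as np, cv2
from station import arm, imaging, job
def load(n,i=0):
    z=np.load(f'pics/{n}{i}.npz'); return z['im'],z['d']
def snap(n,i):
    im,d=imaging.get_image(n); np.savez(f'pics/{n}{i}.npz',im=im,d=d); cv2.imwrite(f'pics/{n}{i}.png',im); return im,d
def pose():
    o=arm.get_obs(); R=cv2.Rodrigues(np.array(o['eef_rot'],float))[0]; return R,np.array(o['position'])
def cam(n,pw=None):
    """returns K, Rcw (world from cam), C"""
    p=imaging.camera_params(n); K=np.array(p['K'])
    if 'R' in p: R=np.array(p['R']);t=np.array(p['t']); return K,R.T,-R.T@t
    T=np.array(p['tool_from_camera']); R,x=pw; return K,R@T[:3,:3],R@T[:3,3]+x
def ray(c,u,v):
    K,R,C=c; d=R@np.linalg.solve(K,np.array([u,v,1.])); return C,d
def onplane(c,u,v,z):
    C,d=ray(c,u,v); return C+d*(z-C[2])/d[2]
def cloud(c,d):
    K,R,C=c; v,u=np.indices(d.shape); P=np.stack([(u-K[0,2])/K[0,0]*d,(v-K[1,2])/K[1,1]*d,d],-1)
    return P@R.T+C
def proj(c,X):
    K,R,C=c; p=K@(R.T@(np.asarray(X)-C)); return p[:2]/p[2]
def crop(im,x0,y0,x1,y1,s,name): cv2.imwrite(f'pics/{name}.png',cv2.resize(im[y0:y1,x0:x1],None,fx=s,fy=s,interpolation=cv2.INTER_CUBIC))
E
python3 - <<'E'
from h import *
im,d=load('top'); crop(im,255,100,345,220,5,'t1'); crop(im,150,170,290,290,5,'t2')
im2,d2=load('side'); crop(im2,220,190,340,300,6,'s1')
c=cam('top'); P=cloud(c,d)
for u,v in [(304,174),(306,150),(307,122),(187,251),(200,210),(285,130),(285,195)]:
    print(u,v,P[v,u].round(4))
E
```

```text
304 174 [0.5707 0.036  0.1561]
306 150 [0.6329 0.0261 0.1234]
307 122 [0.6984 0.0223 0.1273]
187 251 [0.4069 0.3121 0.0345]
200 210 [0.5098 0.2843 0.0052]
285 130 [0.7107 0.066  0.0199]
285 195 [0.544  0.0694 0.0134]
```

View pics/t1.png

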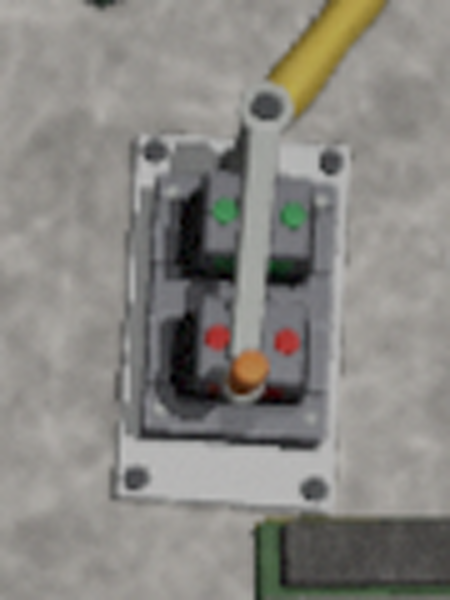

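View pics/t2.png

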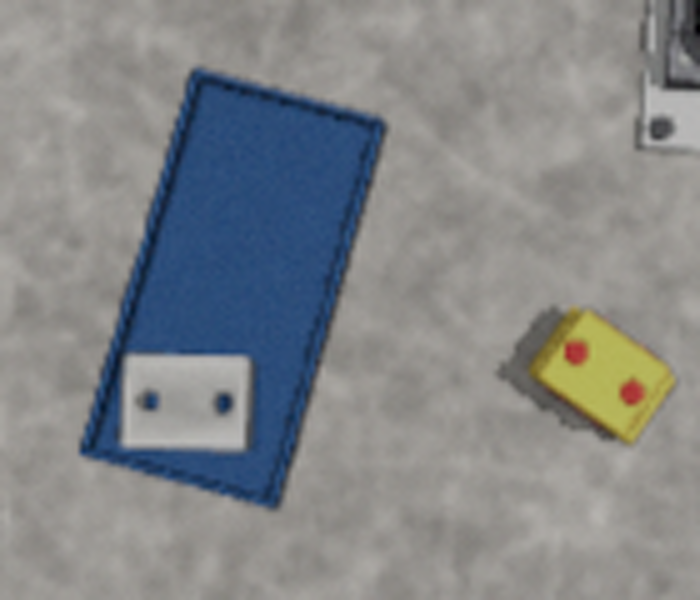

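View pics/s1.png

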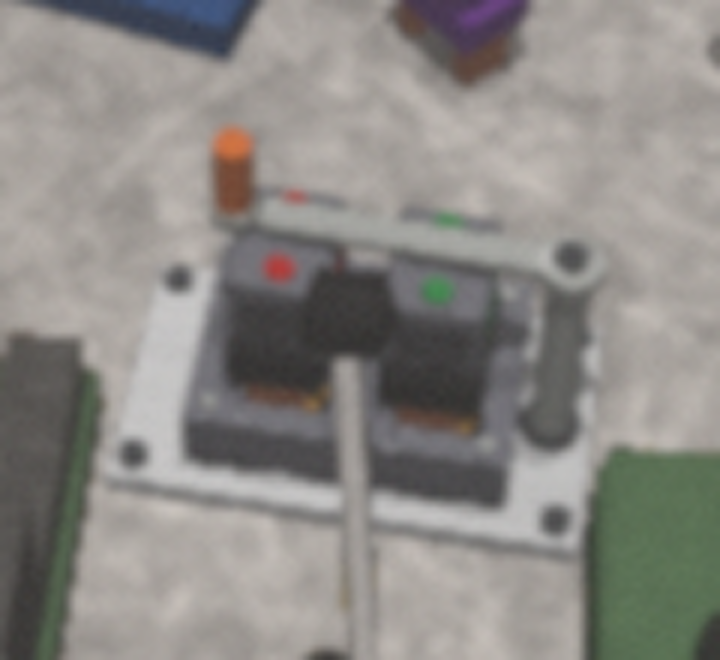

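```bash
cat > m.py <<'E'
from h import *
im,d=load('top'); c=cam('top'); hsv=cv2.cvtColor(im,cv2.COLOR_BGR2HSV)
sim,sd=load('side'); cs=cam('side')
def rect(mask,z,box,c=c,hull=True):
    m=np.zeros(mask.shape,np.uint8); x0,y0,x1,y1=box; m[y0:y1,x0:x1]=(mask[y0:y1,x0:x1]>0)*255
    n,l,st,ce=cv2.connectedComponentsWithStats(m); k=1+np.argmax(st[1:,4]); m=(l==k)
    v,u=np.nonzero(m); pts=np.array([onplane(c,a,b,z)[:2] for a,b in zip(u,v)])*1000
    r=cv2.minAreaRect(pts.astype(np.float32)); return m,r,(u.mean(),v.mean()),len(u)
# tray
H,S,V=cv2.split(hsv)
m,r,ce,n=rect(((H>95)&(H<130)&(S>100)),0.024,(150,170,240,285)); print('tray',r,n)
m,r,ce,n=rect((S<40)&(V>110),0.036,(170,235,205,265)); print('block',r,n)
P=cloud(c,d)
# base bolts, crop coords /5+ (255,100)
b=[]
for u,v in [(155,150),(331,161),(314,488),(136,477)]:
    x0=int(u/5+255);y0=int(v/5+100); g=255-im[y0-4:y0+5,x0-4:x0+5].mean(2); w=np.clip(g-g.mean()-10,0,None)
    yy,xx=np.indices(g.shape); uu=(w*xx).sum()/w.sum()+x0-4; vv=(w*yy).sum()/w.sum()+y0-4
    p=onplane(c,uu,vv,0.014); b.append(p); print((uu,vv),p.round(4))
b=np.array(b); cen=b.mean(0); ax=(b[0]+b[1]-b[2]-b[3]); ay=b[0]+b[3]-b[1]-b[2]
print('base',cen.round(4),np.degrees([np.arctan2(ax[1],ax[0]),np.arctan2(-ay[0],ay[1])]),np.linalg.norm(ax)/2,np.linalg.norm(ay)/2)
th=np.arctan2(ax[1],ax[0]); 
# lamps
for nm,mk in [('red',((H<8)|(H>172))&(S>130)),('green',(H>50)&(H<85)&(S>100))]:
    m=np.zeros_like(H);m[130:185,290:325]=(mk[130:185,290:325])*255
    n,l,st,cen_=cv2.connectedComponentsWithStats(m)
    for i in range(1,n):
        if st[i,4]>4: print(nm,cen_[i],st[i,4],onplane(c,*cen_[i],0.112).round(4))
Ho=(H>8)&(H<20)&(S>140)
m,r,ce,n=rect(Ho,0.157,(290,160,320,190)); print('knob top',ce,onplane(c,*ce,0.157),n,r)
hs=cv2.cvtColor(sim,cv2.COLOR_BGR2HSV); 
Hs=(hs[...,0]>5)&(hs[...,0]<18)&(hs[...,1]>140)&(hs[...,2]>170)
m,r,ce,n=rect(Hs,0.157,(250,205,270,230),cs); print('knob side',ce,onplane(cs,*ce,0.157),n)
Ps=cloud(cs,sd)
for nm,Q in [('t',P),('s',Ps)]:
    q=Q.reshape(-1,3); 
    k=(q[:,0]>0.45)&(q[:,0]<0.8)&(abs(q[:,1])<0.3)&(q[:,2]>0.13)
    # tall things occupancy
    g={}
    for x,y,z in q[k]: key=(round(x/.02)*.02,round(y/.02)*.02); g[key]=max(g.get(key,0),z)
    print(nm,[(round(a,2),round(b_,2),round(z,2)) for (a,b_),z in sorted(g.items())])
E
python3 m.py
```

```text
tray ((466.5162353515625, 291.2939147949219), (99.90569305419922, 197.36349487304688), 74.02294158935547) 2694
block ((409.3478088378906, 313.23114013671875), (61.15290832519531, 43.38394546508789), 89.25775146484375) 458
(np.float64(285.8015886925795), np.float64(130.08374840989399)) [0.7121 0.0635 0.014 ]
(np.float64(320.49705757842196), np.float64(132.07822421950232)) [ 0.7056 -0.0253  0.014 ]
(np.float64(317.20146952781164), np.float64(197.51909640201904)) [ 0.5364 -0.0113  0.014 ]
(np.float64(281.12444587628863), np.float64(195.42079896907217)) [0.5429 0.0792 0.014 ]
base [0.6242 0.0265 0.014 ] [-5.02645072 -4.17623154] 0.1698185767166877 0.08990924296002917
red [298.125  167.0625] 16 [0.5953 0.0443 0.112 ]
red [311.6875 167.875 ] 16 [0.593  0.0129 0.112 ]
red [309.  178.5] 6 [0.5681 0.0199 0.112 ]
green [299.70588235 141.76470588] 17 [0.6556 0.0389 0.112 ]
green [313.         142.64705882] 17 [0.653  0.0079 0.112 ]
green [299.14285714 152.71428571] 7 [0.6294 0.041  0.112 ]
green [310.18181818 153.45454545] 11 [0.6272 0.0153 0.112 ]
knob top (np.float64(303.93023255813955), np.f
[... 4228 characters left out ...]
t64(0.24)), (0.74, -0.18, np.float64(0.24)), (0.74, -0.16, np.float64(0.24)), (0.74, -0.14, np.float64(0.24)), (0.76, -0.3, np.float64(0.24)), (0.76, -0.28, np.float64(0.24)), (0.76, -0.26, np.float64(0.24)), (0.76, -0.24, np.float64(0.24)), (0.76, -0.22, np.float64(0.27)), (0.76, -0.2, np.float64(0.24)), (0.76, -0.18, np.float64(0.24)), (0.76, -0.16, np.float64(0.24)), (0.76, -0.14, np.float64(0.24)), (0.78, -0.3, np.float64(0.24)), (0.78, -0.28, np.float64(0.24)), (0.78, -0.26, np.float64(0.24)), (0.78, -0.24, np.float64(0.24)), (0.78, -0.22, np.float64(0.24)), (0.78, -0.2, np.float64(0.24)), (0.78, -0.18, np.float64(0.24)), (0.78, -0.16, np.float64(0.24)), (0.78, -0.14, np.float64(0.24))]
```

```bash
cat >> h.py <<'E'
def down(psi,tilt=0,p=None):
    """tool down with tool x at yaw psi (deg)"""
    a=np.radians(psi); return np.array([[np.cos(a),np.sin(a),0],[np.sin(a),-np.cos(a),0],[0,0,-1]])
def delta(R0,p0,R1,p1):
    r=cv2.Rodrigues(R0.T@R1)[0].ravel()*180/np.pi; t=R0.T@(np.asarray(p1)-p0)*1000
    return np.concatenate([r,t])
E
python3 - <<'E'
from h import *
im,d=load('top'); P=cloud(cam('top'),d); q=P.reshape(-1,3)
def mx(x0,x1,y0,y1):
    k=(q[:,0]>x0)&(q[:,0]<x1)&(q[:,1]>y0)&(q[:,1]<y1); return q[k,2].max().round(3)
print('vice',mx(.4,.55,-.45,-.03),'can',mx(.33,.42,-.06,.05))
print('purple', P[150,217].round(3),'vblock',P[138,170].round(3),'yellow',P[245,271].round(3))
R0,p0=pose(); print(R0.round(4),p0)
for p in [(.572,.035,.26)]:
    print(delta(R0,p0,down(173.3),p).round(2))
E
```

```text
vice 0.118 can 0.176
purple [0.645 0.234 0.087] vblock [0.694 0.36  0.02 ] yellow [0.417 0.11  0.089]
[[ 9.617e-01  2.743e-01 -2.000e-04]
 [ 2.743e-01 -9.617e-01  1.400e-03]
 [ 2.000e-04 -1.400e-03 -1.000e+00]] [ 0.16446288 -0.57648402  0.23063964]
[-1.0000e-02 -1.1000e-01 -1.5738e+02  5.5963e+02 -4.7630e+02 -2.8590e+01]
```

Request:
apply_moves(
  deltas=[0,0,-7,28,-24,-6,1,0,0,-14,56,-48,-12,1,0,0,-21,84,-71,-18,1,0,0,-28,112,-95,-24,1,0,0,-35,140,-119,-29,1,0,0,-42,168,-143,-29,1,0,0,-49,196,-167,-29,1,0,0,-56,224,-190,-29,1,0,0,-63,252,-214,-29,1,0,0,-70,280,-238,-29,1,0,0,-77,308,-262,-29,1,0,0,-84,336,-286,-29,1,0,0,-91,364,-310,-29,1,0,0,-98,392,-333,-29,1,0,0,-105,420,-357,-29,1,0,0,-112,448,-381,-29,1,0,0,-119,476,-405,-29,1,0,0,-126,504,-429,-29,1,0,0,-133,532,-453,-29,0.7,0,0,-140,556,-474,-29,0.5],
)

```text
time: 1.82
position: [0.5701, 0.0336, 0.2601]
eef_rot: [-0.645, -3.075, -0.001]
wrist_force: [-0.1, -1.6, -0.6]
grip_width: 0.748
```

```bash
python3 - <<'E'
from h import *
o=arm.get_obs(); print(o['time'],o['joint_pos'],o['grip_width'])
R0,p0=pose(); print(p0)
print(delta(R0,p0,down(173.3),(.572,.035,.26)).round(2))
E
```

```text
1.8167 [-6.22862427e-02  2.92401637e-01  1.53576416e+00  4.55259096e-04
  1.31349725e+00 -1.21961503e+00] 0.7480894066802769
[0.57008407 0.03364389 0.26008957]
[ 2.00e-02 -1.00e-02 -1.70e+01 -1.21e+00  2.01e+00  9.00e-02]
```

Request:
apply_moves(
  deltas=[0,0,-7,-1,2,0,0.5,0,0,-14,-1,2,0,0.5,0,0,-17,-1,2,0,0.5,0,0,-17,-1,2,0,0.5],
)

```text
time: 2.15
position: [0.5708, 0.0332, 0.2599]
eef_rot: [-0.19, -3.135, -0.0]
wrist_force: [0.6, 0.4, 0.8]
grip_width: 0.503
```

```bash
python3 - <<'E'
from h import *
o=arm.get_obs(); print(o['time'],o['joint_pos'].round(3),o['grip_width'])
pw=pose(); print(pw[1],pw[0][:,0])
im,d=snap('wrist',1); c=cam('wrist',pw); P=cloud(c,d)
h=cv2.cvtColor(im,cv2.COLOR_BGR2HSV); m=((h[...,0]>5)&(h[...,0]<20)&(h[...,1]>140)).astype(np.uint8)
k=(m>0)&(P[...,2]>0.153)&(P[...,2]<.162); v,u=np.nonzero(k); print('knob top px',u.mean(),v.mean(),len(u),onplane(c,u.mean(),v.mean(),.157), P[k].mean(0))
E
```

```text
2.15 [-0.063  0.294  1.534  0.     1.315 -1.513] 0.503033850744828
[0.57077111 0.03315552 0.25985753] [-9.92680790e-01  1.20763886e-01  9.66221894e-04]
knob top px 258.5217391304348 189.34420289855072 276 [0.57152411 0.03490201 0.157     ] [0.57173443 0.03488104 0.15640364]
```

View pics/wrist1.png

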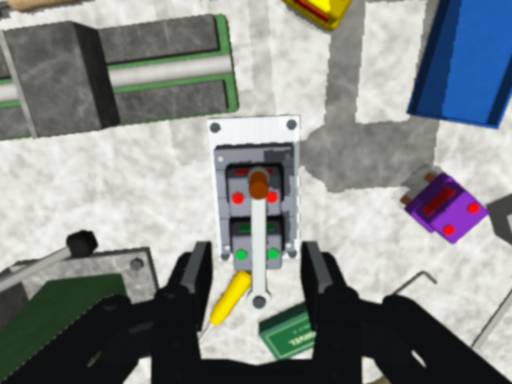

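```bash
python3 - <<'E'
from h import *
R0,p0=pose()
print(delta(R0,p0,down(173.3),(.5715,.035,.128)).round(2))
# arc in tool frame after descent, from k0=.03
th=np.radians(-4.95); e=np.array([np.cos(th),np.sin(th),0]); n=np.array([-np.sin(th),np.cos(th),0]); piv=np.array([.7019,.0194,.128])
k0=.03
f=lambda k: (down(180-4.95-np.degrees(k)), piv+.1305*(-e*np.cos(k)+n*np.sin(k)))
A=f(k0); print(A[1])
for i in range(1,39):
    k=k0+.05*i
    if k>1.95: break
    print(round(k,2),delta(*A,*f(k))[[2,3,4]].round(1), f(k)[1][:2].round(3))
E
```

```text
[ 0.0000e+00 -4.0000e-02 -4.4000e-01 -6.1000e-01  2.1200e+00  1.3197e+02]
[0.57228298 0.03455512 0.128     ]
0.08 [ 2.9 -0.2  6.5] [0.573 0.041]
0.13 [ 5.7 -0.7 13. ] [0.574 0.047]
0.18 [ 8.6 -1.5 19.5] [0.576 0.054]
0.23 [11.5 -2.6 25.9] [0.578 0.06 ]
0.28 [14.3 -4.1 32.3] [0.58  0.066]
0.33 [17.2 -5.8 38.6] [0.583 0.072]
0.38 [20.1 -7.9 44.7] [0.585 0.078]
0.43 [ 22.9 -10.3  50.8] [0.588 0.084]
0.48 [ 25.8 -13.   56.8] [0.592 0.089]
0.53 [ 28.6 -16.   62.6] [0.595 0.095]
0.58 [ 31.5 -19.2  68.2] [0.599 0.1  ]
0.63 [ 34.4 -22.8  73.7] [0.603 0.105]
0.68 [ 37.2 -26.6  79. ] [0.608 0.11 ]
0.73 [ 40.1 -30.7  84.1] [0.613 0.114]
0.78 [ 43. -35.  89.] [0.617 0.119]
0.83 [ 45.8 -39.6  93.6] [0.622 0.123]
0.88 [ 48.7 -44.4  98. ] [0.628 0.127]
0.93 [ 51.6 -49.4 102.2] [0.633 0.13 ]
0.98 [ 54.4 -54.6 106.2] [0.639 0.134]
1.03 [ 57.3 -60.  109.8] [0.645 0.137]
1.08 [ 60.2 -65.6 113.2] [0.651 0.139]
1.13 [ 63.  -71.3 116.3] [0.657 0.142]
1.18 [ 65.9 -77.2 119.1] [0.663 0.144]
1.23 [ 68.8 -83.2 121.6] [0.669 0.146]
1.28 [ 71.6 -89.4 123.8] [0.675 0.147]
1.33 [ 74.5 -95.6 125.7] [0.682 0.148]
1.38 [  77.3 -101.9  127.3] [0.688 0.149]
1.43 [  80.2 -108.3  128.6] [0.695 0.15 ]
1.48 [  83.1 -114.8  129.5] [0.701 0.15 ]
1.53 [  85.9 -121.3  130.2] [0.708 0.15 ]
1.58 [  88.8 -127.8  130.5] [0.714 0.149]
1.63 [  91.7 -134.3  130.4] [0.721 0.149]
1.68 [  94.5 -140.8  130.1] [0.727 0.147]
1.73 [  97.4 -147.3  129.4] [0.734 0.146]
1.78 [ 100.3 -153.8  128.4] [0.74  0.144]
1.83 [ 103.1 -160.1  127.1] [0.746 0.142]
1.88 [ 106.  -166.5  125.4] [0.752 0.14 ]
1.93 [ 108.9 -172.7  123.5] [0.758 0.137]
```

Request:
apply_moves(
  deltas=[0,0,0,-0.6,2,25,0.5,0,0,0,-0.6,2,50,0.5,0,0,0,-0.6,2,75,0.5,0,0,0,-0.6,2,95,0.5,0,0,0,-0.6,2,110,0.5,0,0,0,-0.6,2,122,0.5,0,0,0,-0.6,2,132,0.4,0,0,0,-0.6,2,132,0.32,0,0,0,-0.6,2,132,0.32],
)

```text
time: 2.95
position: [0.5715, 0.0346, 0.1281]
eef_rot: [-0.196, -3.134, -0.0]
wrist_force: [-0.6, 0.3, 0.1]
grip_width: 0.321
```

```bash
python3 - <<'E'
from h import *
o=arm.get_obs(); print(o['time'],o['grip_width'],o['wrist_force']); R,p=pose(); print(p,R[:,0])
E
```

```text
2.95 0.3214182735486842 [-0.55165778  0.32727045  0.11976377]
[0.57150866 0.03456281 0.12808731] [-0.99222208  0.12447621  0.00100977]
```

Request:
apply_moves(
  deltas=[0,0,3,-0.2,6.5,0,0.32,0,0,6,-0.7,13,0,0.32,0,0,9,-1.5,19.5,0,0.32,0,0,11.5,-2.6,26,0,0.32,0,0,14.3,-4,32.3,0,0.32,0,0,17.2,-5.8,38.6,0,0.32,0,0,20,-8,44.7,0,0.32,0,0,23,-10.3,50.8,0,0.32,0,0,26,-13,56.8,0,0.32,0,0,28.6,-16,62.6,0,0.32,0,0,31.5,-19.2,68.2,0,0.32,0,0,34.4,-22.8,73.7,0,0.32,0,0,37.2,-26.6,79,0,0.32,0,0,40,-30.7,84.1,0,0.32,0,0,43,-35,89,0,0.32,0,0,46,-39.6,93.6,0,0.32,0,0,48.7,-44.4,98,0,0.32,0,0,51.6,-49.4,102.2,0,0.32,0,0,54.4,-54.6,106.2,0,0.32,0,0,57.3,-60,109.8,0,0.32],
)

```text
time: 4.62
position: [0.6455, 0.1365, 0.1297]
eef_rot: [1.677, 2.655, 0.001]
wrist_force: [-0.9, -0.8, -0.9]
grip_width: 0.321
```

```bash
python3 - <<'E'
from h import *
R0,p0=pose()
th=np.radians(-4.95); e=np.array([np.cos(th),np.sin(th),0]); n=np.array([-np.sin(th),np.cos(th),0]); piv=np.array([.7019,.0194,.128])
f=lambda k: (down(180-4.95-np.degrees(k)), piv+.1305*(-e*np.cos(k)+n*np.sin(k)))
for i in range(0,20):
    k=1.03+.05*i
    print(round(k,2),delta(R0,p0,*f(k)).round(1))
E
```

```text
1.03 [ 0.1  0.  -0.6  0.5 -0.7  1.7]
1.08 [0.1 0.  2.3 0.4 5.8 1.7]
1.13 [ 0.1  0.   5.1 -0.  12.3  1.7]
1.18 [ 0.1  0.   8.  -0.8 18.8  1.7]
1.23 [ 0.1  0.  10.9 -1.8 25.2  1.7]
1.28 [ 0.1  0.  13.7 -3.2 31.6  1.7]
1.33 [ 0.1  0.  16.6 -4.9 37.9  1.7]
1.38 [ 0.1  0.  19.5 -7.  44.1  1.7]
1.43 [ 0.1  0.  22.3 -9.3 50.2  1.7]
1.48 [  0.1  -0.   25.2 -11.9  56.2   1.7]
1.53 [  0.1  -0.   28.1 -14.8  62.    1.7]
1.58 [  0.1  -0.   30.9 -18.1  67.7   1.7]
1.63 [  0.1  -0.   33.8 -21.5  73.2   1.8]
1.68 [  0.1  -0.   36.7 -25.3  78.5   1.8]
1.73 [  0.1  -0.   39.5 -29.3  83.7   1.8]
1.78 [  0.1  -0.   42.4 -33.6  88.6   1.8]
1.83 [  0.1  -0.   45.2 -38.1  93.3   1.8]
1.88 [  0.1  -0.   48.1 -42.9  97.8   1.8]
1.93 [ 1.00e-01 -0.00e+00  5.10e+01 -4.78e+01  1.02e+02  1.80e+00]
1.98 [ 1.00e-01 -0.00e+00  5.38e+01 -5.30e+01  1.06e+02  1.80e+00]
```

Request:
apply_moves(
  deltas=[0,0,2.5,0.4,6,0.5,0.32,0,0,5,0,12.3,1,0.32,0,0,8,-0.8,18.8,1,0.32,0,0,11,-1.8,25.2,1,0.32,0,0,13.7,-3.2,31.6,1,0.32,0,0,16.6,-5,38,1,0.32,0,0,19.5,-7,44,1,0.32,0,0,22.3,-9.3,50.2,1,0.32,0,0,25.2,-12,56.2,1,0.32,0,0,28,-15,62,1,0.32,0,0,31,-18,67.7,1,0.32,0,0,34,-21.5,73.2,1,0.32,0,0,36.7,-25.3,78.5,1,0.32,0,0,39.5,-29.3,83.7,1,0.32,0,0,42.4,-33.6,88.6,1,0.32,0,0,45.2,-38,93.3,1,0.32,0,0,48,-43,97.8,1,0.32,0,0,49.3,-45,99.6,1,0.32,0,0,49.3,-45,99.6,1,0.32],
)

```text
time: 6.2
position: [0.7552, 0.1384, 0.1284]
eef_rot: [2.63, 1.716, 0.003]
wrist_force: [0.9, -0.4, 0.4]
grip_width: 0.318
```

```bash
python3 - <<'E'
from h import *
o=arm.get_obs(); print(o['wrist_force']); pw=pose(); print(pw[1])
im,d=snap('wrist',2)
R0,p0=pw
print(delta(R0,p0,down(175.05),(.5943,.0288,.23)).round(2))
print(delta(R0,p0,R0,(.5943,.0288,.23)).round(2))
E
```

```text
[ 0.87924833 -0.43838819  0.37524115]
[0.75522057 0.13842567 0.12840226]
[ 1.2000e-01  5.0000e-02 -1.0880e+02 -1.6505e+02 -1.0297e+02 -1.0193e+02]
[   0.      0.      0.   -165.05 -102.97 -101.93]
```

View pics/wrist2.png

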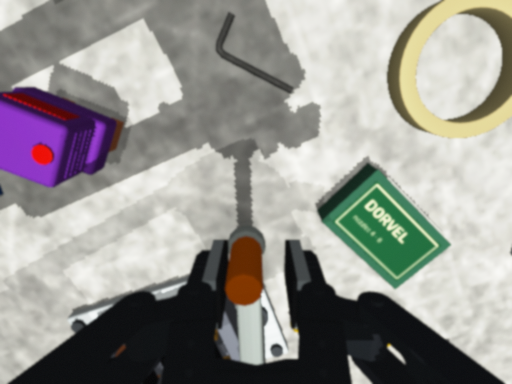

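Request:
apply_moves(
  deltas=[0,0,0.5,0,1.5,0,0.32,0,0,1,-0.2,3,0,0.32,0,0,1,-0.2,3,0,0.32,0,0,0,0,-2,0,0.34,0,0,0,0,-2,-20,0.34,0,0,0,0,-2,-50,0.4,0,0,0,0,-2,-80,0.6,0,0,-7,-10,-8,-100,1,0,0,-14,-22,-15,-102,1,0,0,-21,-34,-22,-102,1,0,0,-28,-46,-30,-102,1,0,0,-35,-58,-37,-102,1,0,0,-42,-70,-44,-102,1,0,0,-49,-80,-51,-102,1,0,0,-56,-90,-58,-102,1,0,0,-63,-100,-64,-102,1,0,0,-70,-110,-70,-102,1,0,0,-77,-120,-76,-102,1,0,0,-84,-130,-82,-102,1,0,0,-91,-140,-88,-102,1],
)

```text
time: 7.92
position: [0.6163, 0.0458, 0.2294]
eef_rot: [-0.606, -3.082, -0.0]
wrist_force: [-0.1, 0.0, -0.3]
grip_width: 1.002
```

```bash
python3 - <<'E'
from h import *
R0,p0=pose()
print(p0,delta(R0,p0,down(175.05),(.5943,.0288,.23)).round(2))
E
```

```text
[0.61631552 0.04580161 0.2293721 ] [ 0.000e+00 -1.000e-02 -1.731e+01  1.393e+01 -2.407e+01 -6.300e-01]
```

Request:
apply_moves(
  deltas=[0,0,-6,5,-8,0,1,0,0,-12,10,-16,0,1,0,0,-17.3,14,-24,0,1,0,0,-17.3,14,-24,0,1,0,0,-17.3,14,-24,0,1],
)

```text
time: 8.33
position: [0.5948, 0.0292, 0.2295]
eef_rot: [0.152, 3.138, 0.0]
wrist_force: [-0.4, -0.5, -0.2]
grip_width: 1.002
```

```bash
cat > lamps.py <<'E'
from h import *
def lamps(im,c,z=.112):
    h=cv2.cvtColor(im,cv2.COLOR_BGR2HSV); H,S=h[...,0],h[...,1]
    for nm,mk in [('red',((H<8)|(H>172))&(S>130)),('green',(H>50)&(H<85)&(S>100)),('or',(H>8)&(H<20)&(S>140))]:
        n,l,st,ce=cv2.connectedComponentsWithStats((mk*255).astype(np.uint8))
        for i in range(1,n):
            if 8<st[i,4]<2000:
                p=onplane(c,*ce[i],z if nm!='or' else .157)
                if .5<p[0]<.8 and abs(p[1])<.17: print(nm,ce[i].round(1),st[i,2:].tolist(),p.round(4))
E
python3 - <<'E'
from lamps import *
pw=pose(); print(pw[1],pw[0][:,0],pw[0][:,2])
im,d=snap('wrist',3); c=cam('wrist',pw); lamps(im,c)
P=cloud(c,d); 
im,d=snap('top',3); print('top'); lamps(im,cam('top'))
crop(im,225,80,355,220,4,'t3')
E
```

```text
[0.5948043  0.0291683  0.22950964] [-9.95336158e-01  9.64670188e-02 -2.16207521e-04] [ 2.40928568e-04  2.44616312e-04 -9.99999941e-01]
red [255.1 152.9] [42, 7, 233] [0.5694 0.0308 0.112 ]
red [274.4 181.6] [14, 14, 154] [0.595  0.0443 0.112 ]
red [236.  182.3] [14, 14, 153] [0.5926 0.0125 0.112 ]
green [140.5  95.5] [9, 2, 12] [ 0.5168 -0.052   0.112 ]
green [124.4  97.2] [15, 3, 17] [ 0.5169 -0.0645  0.112 ]
green [96.9 99.8] [38, 5, 61] [ 0.5167 -0.0858  0.112 ]
green [ 42.1 105.5] [69, 8, 99] [ 0.5169 -0.1289  0.112 ]
green [256.1 217.1] [41, 9, 344] [0.6253 0.0262 0.112 ]
green [238.4 247.1] [14, 13, 129] [0.6525 0.0077 0.112 ]
green [274.2 246.5] [14, 12, 130] [0.655  0.0395 0.112 ]
green [314.8 300.3] [8, 5, 21] [0.7151 0.073  0.112 ]
green [274.  327.7] [47, 49, 624] [0.743  0.0323 0.112 ]
green [293.8 338.2] [63, 41, 1091] [0.7575 0.0508 0.112 ]
green [321.3 340.5] [48, 35, 167] [0.7629 0.0777 0.112 ]
or [445.8 168.3] [11, 9, 60] [0.5828 0.1591 0.157 ]
or [418.7 192.7] [9, 8, 48] [0.5987 0.1419 0.157 ]
top
or [256.   98.5] [5, 10, 46] [0.7462 0.14   0.157 ]
```

View pics/wrist3.png

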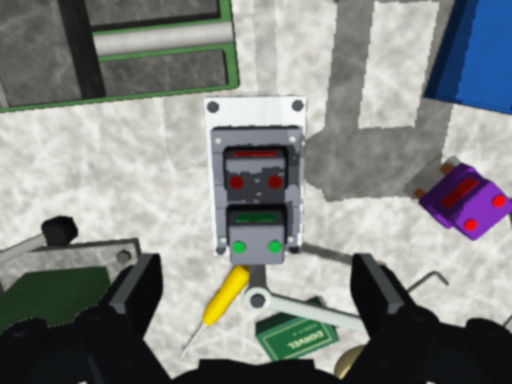

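View pics/t3.png

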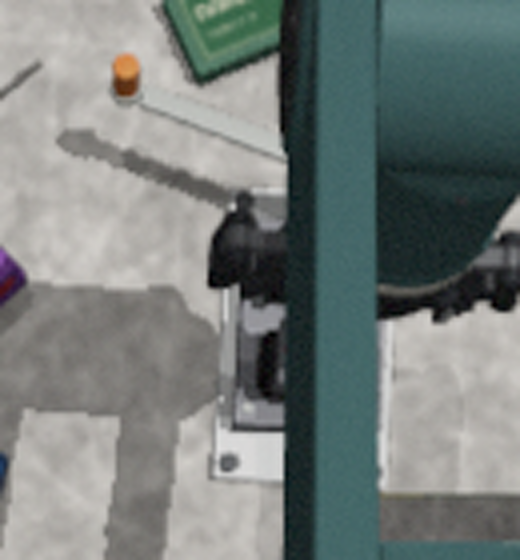

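```bash
python3 - <<'E'
from h import *
R0,p0=pose()
print(delta(R0,p0,down(175.2),(.5941,.0286,.0805)).round(2))
E
```

```text
[ 2.00e-02  4.00e-02 -7.00e-01  1.42e+00 -1.05e+00  1.49e+02]
```

Request:
apply_moves(
  deltas=[0,0,-0.7,1,-1,25,1,0,0,-0.7,1,-1,55,1,0,0,-0.7,1,-1,80,1,0,0,-0.7,1,-1,105,1,0,0,-0.7,1,-1,125,1,0,0,-0.7,1,-1,138,1,0,0,-0.7,1,-1,146,1,0,0,-0.7,1,-1,149,1,0,0,-0.7,1,-1,149,1],
)

```text
time: 9.18
position: [0.5942, 0.0285, 0.0799]
eef_rot: [-0.129, -3.138, -0.0]
wrist_force: [-0.0, 0.6, 0.9]
grip_width: 1.0
```

```bash
python3 - <<'E'
from lamps import *
pw=pose(); o=arm.get_obs(); print(pw[1],pw[0][:,0],o['wrist_force'],o['torque'])
im,d=snap('wrist',4); c=cam('wrist',pw); lamps(im,c)
im,d=snap('side',4);crop(im,200,170,340,300,5,'s4')
E
```

```text
[0.59415827 0.02845066 0.07988366] [-9.96628295e-01  8.20462412e-02  6.74722298e-04] [-0.03230122  0.64402192  0.89046238] [-0.02463101 -0.04174463 -0.04170918]
red [255.6 226.4] [87, 18, 1437] [0.5645 0.0306 0.112 ]
red [216.4 293. ] [30, 27, 635] [0.5921 0.0127 0.112 ]
red [296.4 292.9] [30, 27, 637] [0.5946 0.0443 0.112 ]
green [109.1 101.4] [8, 5, 21] [ 0.5163 -0.0133  0.112 ]
green [ 72.2 104.6] [62, 8, 222] [ 0.5163 -0.0256  0.112 ]
green [ 19.7 109.1] [42, 7, 166] [ 0.5163 -0.0431  0.112 ]
green [256.6 339.8] [77, 22, 1609] [0.6163 0.0268 0.112 ]
or [507.9 261.1] [10, 17, 101] [0.5571 0.0886 0.157 ]
```

View pics/wrist4.png

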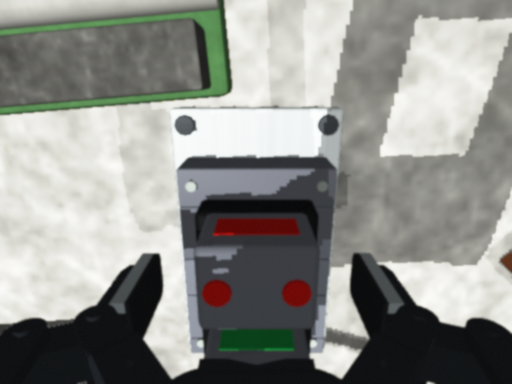

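View pics/s4.png

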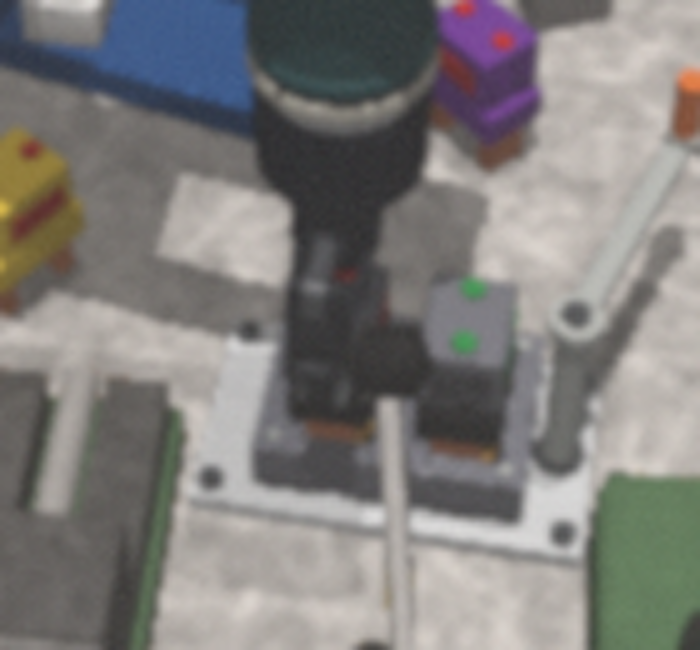

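Request:
apply_moves(
  deltas=[0,0,0,0,0,0,0.6,0,0,0,0,0,0,0.55,0,0,0,0,0,0,0.4,0,0,0,0,0,0,0,0,0,0,0,0,0,0,0,0,0,0,0,0,0,0,0,0,0,0,0,0],
)

```text
time: 9.87
position: [0.5946, 0.0283, 0.0813]
eef_rot: [0.128, 3.138, 0.0]
wrist_force: [-1.0, 2.2, 6.0]
grip_width: 0.576
```

```bash
python3 - <<'E'
from h import *
R0,p0=pose(); o=arm.get_obs(); print(o['grip_width'],p0,o['wrist_force'],o['torque'])
E
cat > rock.py <<'E'
from h import *
# tool frame: x=-e, y=+n, z=down. TCP height zc, module centred. pivot about foot s(+1:a,-1:b), lean phi about module +x (deg)
def rot(deg): return cv2.Rodrigues(np.array([-np.radians(deg),0,0]))[0]  # lean +deg about module x = -deg about tool x
class Mod:
    """track commanded tool pose in initial tool frame Y,Z,lean; h0= TCP height over feet"""
    def __init__(s,h0): s.h0=h0; s.R=np.eye(3); s.t=np.zeros(3); s.l=0
    def foot(s,sg): return s.R@np.array([0,20.*sg,s.h0])+s.t
    def lean(s,to,sg,n):
        pv=s.foot(sg); R0,t0,l0=s.R.copy(),s.t.copy(),s.l; rows=[]
        for i in range(1,n+1):
            l=l0+(to-l0)*i/n; Q=rot(l-l0); R=Q@R0; t=pv+Q@(t0-pv)
            rows.append((-l+l0, R0.T@(t-t0), R0,t0)); s.R,s.t,s.l=R,t,l
        print('lean',l0,'->',to,'about',sg,'feet lift a,b', [-(s.foot(k)[2]-s.h0).round(1) for k in (1,-1)])
        for w,d,_,_ in rows: print('  ',round(w,2),d.round(2)[1:])
m=Mod(57.9)
m.lean(10,-1,8); m.lean(-10,1,16); m.lean(10,-1,16); m.lean(0,1,8)
E
python3 rock.py
```

```text
0.5761241758364943 [0.59455071 0.02831482 0.08132138] [-1.0079081   2.15099961  6.01440931] [0.24435254 0.09452142 0.04471633]
lean 0 -> 10 about -1 feet lift a,b [np.float64(6.9), np.float64(-0.0)]
   -1.25 [-1.27 -0.42]
   -2.5 [-2.54 -0.82]
   -3.75 [-3.83 -1.18]
   -5.0 [-5.12 -1.52]
   -6.25 [-6.42 -1.83]
   -7.5 [-7.73 -2.12]
   -8.75 [-9.04 -2.37]
   -10.0 [-10.36  -2.59]
lean 10.0 -> -10 about 1 feet lift a,b [np.float64(6.9), np.float64(13.9)]
   1.25 [ 1.27 -0.42]
   2.5 [ 2.54 -0.82]
   3.75 [ 3.83 -1.18]
   5.0 [ 5.12 -1.52]
   6.25 [ 6.42 -1.83]
   7.5 [ 7.73 -2.12]
   8.75 [ 9.04 -2.37]
   10.0 [10.36 -2.59]
   11.25 [11.68 -2.79]
   12.5 [13.01 -2.96]
   13.75 [14.34 -3.09]
   15.0 [15.67 -3.2 ]
   16.25 [17.   -3.28]
   17.5 [18.34 -3.33]
   18.75 [19.67 -3.36]
   20.0 [21.01 -3.35]
lean -10.0 -> 10 about -1 feet lift a,b [np.float64(20.8), np.float64(13.9)]
   -1.25 [-1.27 -0.42]
   -2.5 [-2.54 -0.82]
   -3.75 [-3.83 -1.18]
   -5.0 [-5.12 -1.52]
   -6.25 [-6.42 -1.83]
   -7.5 [-7.73 -2.12]
   -8.75 [-9.04 -2.37]
   -10.0 [-10.36  -2.59]
   -11.25 [-11.68  -2.79]
   -12.5 [-13.01  -2.96]
   -13.75 [-14.34  -3.09]
   -15.0 [-15.67  -3.2 ]
   -16.25 [-17.    -3.28]
   -17.5 [-18.34  -3.33]
   -18.75 [-19.67  -3.36]
   -20.0 [-21.01  -3.35]
lean 10.0 -> 0 about 1 feet lift a,b [np.float64(20.8), np.float64(20.8)]
   1.25 [ 1.27 -0.42]
   2.5 [ 2.54 -0.82]
   3.75 [ 3.83 -1.18]
   5.0 [ 5.12 -1.52]
   6.25 [ 6.42 -1.83]
   7.5 [ 7.73 -2.12]
   8.75 [ 9.04 -2.37]
   10.0 [10.36 -2.59]
```

Request:
apply_moves(
  deltas=[-1.25,0,0,0,-1.3,-0.4,0,-2.5,0,0,0,-2.5,-0.8,0,-3.75,0,0,0,-3.8,-1.2,0,-5,0,0,0,-5.1,-1.5,0,-6.25,0,0,0,-6.4,-1.8,0,-7.5,0,0,0,-7.7,-2.1,0,-8.75,0,0,0,-9,-2.4,0,-10,0,0,0,-10.4,-2.6,0,-10,0,0,0,-10.4,-2.6,0],
)

```text
time: 10.62
position: [0.5936, 0.0197, 0.0827]
eef_rot: [0.13, 3.119, 0.281]
wrist_force: [4.9, 10.2, -7.2]
grip_width: 0.571
```

```bash
cat > st.py <<'E'
from h import *
R,p=pose(); o=arm.get_obs()
th=np.radians(-4.8); e=np.array([np.cos(th),np.sin(th),0]); n=np.array([-np.sin(th),np.cos(th),0])
q=p-np.array([.5943,.0285,0])
z=R[:,2]; print('t',o['time'],'grip',round(o['grip_width'],4),'e,n,z mm',(np.array([q@e,q@n,p[2]])*1000).round(1),'lean deg',np.degrees(np.arctan2(z@n,-z@z*0-z[2])).round(2),'F e,n,z',np.array([o['wrist_force']@e,o['wrist_force']@n,o['wrist_force'][2]]).round(1),'T',np.round([o['torque']@e,o['torque']@n],2))
# implied foot heights
for s,k in ((1,'a'),(-1,'b')):
    f=p+R@np.array([0,.02*s,.0593]); print(k,'n,z',((f-np.array([.5943,.0285,0]))@n*1000).round(1),(f[2]*1000).round(1))
E
python3 st.py
```

```text
t 10.6167 grip 0.571 e,n,z mm [ 0.  -8.8 82.7] lean deg 10.3 F e,n,z [ 4.  10.6 -7.2] T [ 1.83 -0.79]
a n,z 21.5 27.9
b n,z -17.9 20.8
```

Request:
apply_moves(
  deltas=[1.25,0,0,0,1.3,-0.4,0,2.5,0,0,0,2.5,-0.8,0,3.75,0,0,0,3.8,-1.2,0,5,0,0,0,5.1,-1.5,0,6.25,0,0,0,6.4,-1.8,0,7.5,0,0,0,7.7,-2.1,0,8.75,0,0,0,9,-2.4,0,10,0,0,0,10.4,-2.6,0,10,0,0,0,10.4,-2.6,0],
)

```text
time: 11.37
position: [0.5941, 0.0271, 0.0857]
eef_rot: [-0.126, -3.139, 0.005]
wrist_force: [4.2, -3.9, -15.4]
grip_width: 0.575
```

```bash
python3 st.py
```

```text
t 11.3667 grip 0.575 e,n,z mm [-0.1 -1.4 85.7] lean deg -0.17 F e,n,z [  4.5  -3.6 -15.4] T [-0.9  -1.09]
a n,z 18.4 26.4
b n,z -21.6 26.5
```

Request:
apply_moves(
  deltas=[1.25,0,0,0,1.3,0.1,0,2.5,0,0,0,2.5,0,0,3.75,0,0,0,3.8,-0.2,0,5,0,0,0,5.1,-0.5,0,6.25,0,0,0,6.4,-0.8,0,7.5,0,0,0,7.7,-1.1,0,8.75,0,0,0,9,-1.4,0,10,0,0,0,10.4,-1.6,0,10,0,0,0,10.4,-1.6,0],
)

```text
time: 12.12
position: [0.5948, 0.0361, 0.0873]
eef_rot: [-0.125, -3.119, 0.28]
wrist_force: [4.7, -10.1, -15.3]
grip_width: 0.572
```

```bash
python3 st.py
```

```text
t 12.1167 grip 0.5723 e,n,z mm [-0.1  7.6 87.3] lean deg -10.28 F e,n,z [  5.6  -9.6 -15.3] T [-1.62 -1.24]
a n,z 16.7 25.4
b n,z -22.7 32.6
```

```bash
python3 - <<'E'
from lamps import *
pw=pose(); im,d=snap('wrist',5); c=cam('wrist',pw); 
K=c[0];T=np.array(imaging.camera_params('wrist')['tool_from_camera'])
h=cv2.cvtColor(im,cv2.COLOR_BGR2HSV); H,S=h[...,0],h[...,1]
n,l,st,ce=cv2.connectedComponentsWithStats(((((H<8)|(H>172))&(S>130))*255).astype(np.uint8))
for i in range(1,n):
    if st[i,4]>200:
        dd=np.median(d[l==i]); p=T[:3,:3]@(np.linalg.solve(K,np.array([*ce[i],1]))*dd)+T[:3,3]; print(ce[i].round(1),st[i].tolist(),dd,(p*1000).round(1))
im4,d4=load('wrist',4)
h=cv2.cvtColor(im4,cv2.COLOR_BGR2HSV); H,S=h[...,0],h[...,1]
n,l,st,ce=cv2.connectedComponentsWithStats(((((H<8)|(H>172))&(S>130))*255).astype(np.uint8))
for i in range(1,n):
    if st[i,4]>200:
        dd=np.median(d4[l==i]); p=T[:3,:3]@(np.linalg.solve(K,np.array([*ce[i],1]))*dd)+T[:3,3]; print('b4',ce[i].round(1),st[i].tolist(),dd,(p*1000).round(1))
im,d=snap('side',5);crop(im,200,170,340,300,5,'s5')
E
```

```text
[256.  224.2] [214, 216, 85, 18, 1399] 0.14329442 [ 21.1  -0.1 -11.3]
[216.5 289.6] [202, 276, 30, 28, 623] 0.13155429 [  1.1 -15.9 -30.3]
[295.5 289.6] [281, 276, 30, 28, 623] 0.13159521 [  1.1  15.8 -30.3]
b4 [255.6 226.4] [213, 218, 87, 18, 1437] 0.14213318 [ 20.7  -0.3 -12.6]
b4 [216.4 293. ] [202, 280, 30, 27, 635] 0.13008249 [  0.7 -15.8 -32. ]
b4 [296.4 292.9] [282, 280, 30, 27, 637] 0.13016737 [  0.7  15.9 -31.9]
```

View pics/wrist5.png

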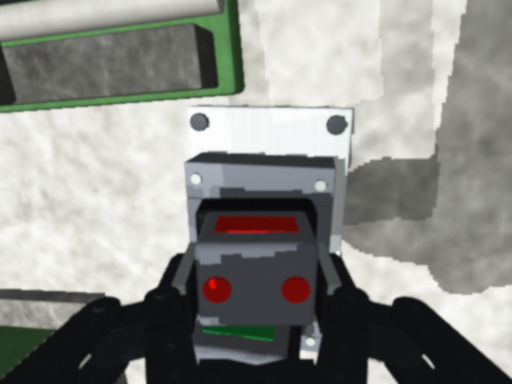

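View pics/s5.png

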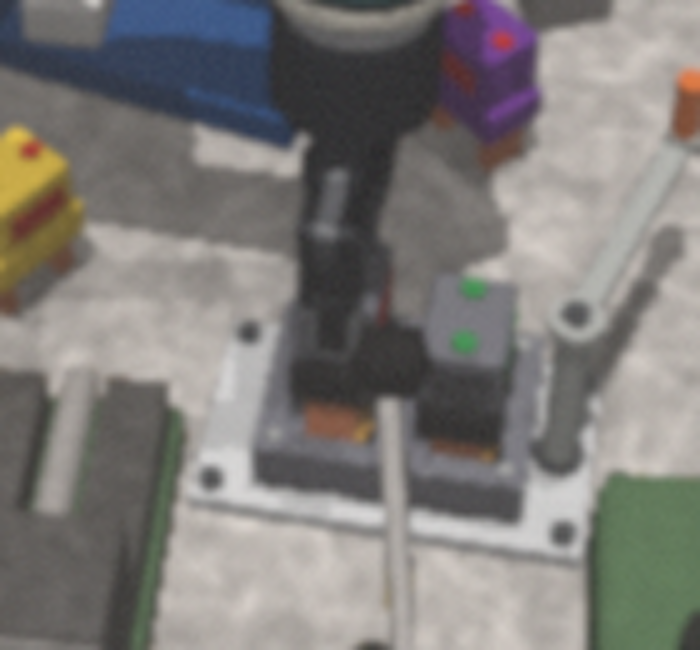

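```bash
cat > rk.py <<'E'
from rock import rot
from h import *
import sys
def rows(d,sg,n,h0=59.6,tot=None):
    pv=np.array([0,20.*sg,h0])
    for i in range(1,n+1):
        Q=rot(d*i/n); t=pv-Q@pv; print(round(-d*i/n,2),t.round(1)[1:])
rows(float(sys.argv[1]),int(sys.argv[2]),int(sys.argv[3]))
E
sed -i '/^m=Mod/,$d' rock.py
python3 rk.py 11 -1 9
```

```text
-1.22 [-1.3 -0.4]
-2.44 [-2.6 -0.8]
-3.67 [-3.9 -1.2]
-4.89 [-5.2 -1.5]
-6.11 [-6.5 -1.8]
-7.33 [-7.8 -2.1]
-8.56 [-9.1 -2.3]
-9.78 [-10.4  -2.5]
-11.0 [-11.7  -2.7]
```

Request:
apply_moves(
  deltas=[-1.2,0,0,0,-1.3,0.1,0,-2.4,0,0,0,-2.6,-0.2,0,-3.6,0,0,0,-3.9,-0.5,0,-4.9,0,0,0,-5.2,-0.8,0,-6.1,0,0,0,-6.5,-1.1,0,-7.3,0,0,0,-7.8,-1.4,0,-8.6,0,0,0,-9.1,-1.6,0,-9.8,0,0,0,-10.4,-1.8,0,-11,0,0,0,-11.7,-2,0,-11,0,0,0,-11.7,-2,0],
)

```text
time: 13.05
position: [0.594, 0.0271, 0.0909]
eef_rot: [0.131, 3.138, 0.032]
wrist_force: [5.2, 3.2, -17.9]
grip_width: 0.575
```

```bash
sed -i 's/.0593/.0596/' st.py; python3 st.py
```

```text
t 13.05 grip 0.5751 e,n,z mm [-0.2 -1.4 90.9] lean deg 1.16 F e,n,z [  5.    3.6 -17.9] T [ 0.96 -1.18]
a n,z 19.8 31.8
b n,z -20.2 31.0
```

Request:
apply_moves(
  deltas=[-1.2,0,0,0,-1.3,0.5,0,-2.4,0,0,0,-2.6,0.5,0,-3.6,0,0,0,-3.9,0.3,0,-4.9,0,0,0,-5.2,0,0,-6.1,0,0,0,-6.5,-0.3,0,-7.3,0,0,0,-7.8,-0.6,0,-8.6,0,0,0,-9.1,-0.8,0,-9.8,0,0,0,-10.4,-1,0,-11,0,0,0,-11.7,-1.2,0,-11,0,0,0,-11.7,-1.2,0],
)

```text
time: 13.88
position: [0.5931, 0.0165, 0.0925]
eef_rot: [0.13, 3.113, 0.334]
wrist_force: [5.9, 8.0, -13.4]
grip_width: 0.572
```

```bash
python3 st.py; python3 rk.py -12 1 10
```

```text
t 13.8833 grip 0.5723 e,n,z mm [ -0.1 -12.   92.5] lean deg 12.24 F e,n,z [  5.2   8.5 -13.4] T [ 1.51 -1.22]
a n,z 20.2 38.5
b n,z -18.9 30.0
1.2 [ 1.3 -0.4]
2.4 [ 2.5 -0.8]
3.6 [ 3.8 -1.1]
4.8 [ 5.1 -1.5]
6.0 [ 6.3 -1.8]
7.2 [ 7.6 -2. ]
8.4 [ 8.9 -2.3]
9.6 [10.2 -2.5]
10.8 [11.5 -2.7]
12.0 [12.8 -2.9]
```

Request:
apply_moves(
  deltas=[1.2,0,0,0,1.3,0.1,0,2.4,0,0,0,2.5,-0.2,0,3.6,0,0,0,3.8,-0.4,0,4.8,0,0,0,5.1,-0.7,0,6,0,0,0,6.3,-0.9,0,7.2,0,0,0,7.6,-1.1,0,8.4,0,0,0,8.9,-1.4,0,9.6,0,0,0,10.2,-1.6,0,10.8,0,0,0,11.5,-1.8,0,12,0,0,0,12.8,-2,0,12,0,0,0,12.8,-2,0],
)

```text
time: 14.8
position: [0.594, 0.0271, 0.0967]
eef_rot: [-0.127, -3.139, 0.004]
wrist_force: [3.8, -2.6, -15.7]
grip_width: 0.569
```

```bash
python3 st.py; python3 rk.py -12 1 10
```

```text
t 14.8 grip 0.5688 e,n,z mm [-0.1 -1.5 96.7] lean deg -0.13 F e,n,z [  4.   -2.3 -15.7] T [-0.67 -1.03]
a n,z 18.4 37.1
b n,z -21.6 37.2
1.2 [ 1.3 -0.4]
2.4 [ 2.5 -0.8]
3.6 [ 3.8 -1.1]
4.8 [ 5.1 -1.5]
6.0 [ 6.3 -1.8]
7.2 [ 7.6 -2. ]
8.4 [ 8.9 -2.3]
9.6 [10.2 -2.5]
10.8 [11.5 -2.7]
12.0 [12.8 -2.9]
```

Both feet are now about 15 mm up, with the pull under 17 N. I'll keep rocking.

Request:
apply_moves(
  deltas=[1.2,0,0,0,1.3,0.3,0,2.4,0,0,0,2.5,0.1,0,3.6,0,0,0,3.8,-0.2,0,4.8,0,0,0,5.1,-0.5,0,6,0,0,0,6.3,-0.8,0,7.2,0,0,0,7.6,-1,0,8.4,0,0,0,8.9,-1.3,0,9.6,0,0,0,10.2,-1.5,0,10.8,0,0,0,11.5,-1.7,0,12,0,0,0,12.8,-1.9,0,12,0,0,0,12.8,-1.9,0],
)

```text
time: 15.72
position: [0.5952, 0.0393, 0.0997]
eef_rot: [-0.125, -3.113, 0.332]
wrist_force: [3.3, -5.5, -7.2]
grip_width: 0.576
```

```bash
python3 st.py; python3 rk.py 12 -1 10
```

```text
t 15.7167 grip 0.5758 e,n,z mm [-0.  10.8 99.7] lean deg -12.17 F e,n,z [ 3.8 -5.2 -7.2] T [-0.83 -0.61]
a n,z 17.8 37.2
b n,z -21.3 45.6
-1.2 [-1.3 -0.4]
-2.4 [-2.5 -0.8]
-3.6 [-3.8 -1.1]
-4.8 [-5.1 -1.5]
-6.0 [-6.3 -1.8]
-7.2 [-7.6 -2. ]
-8.4 [-8.9 -2.3]
-9.6 [-10.2  -2.5]
-10.8 [-11.5  -2.7]
-12.0 [-12.8  -2.9]
```

Request:
apply_moves(
  deltas=[-1.2,0,0,0,-1.3,-0.1,0,-2.4,0,0,0,-2.5,-0.4,0,-3.6,0,0,0,-3.8,-0.7,0,-4.8,0,0,0,-5.1,-1,0,-6,0,0,0,-6.3,-1.3,0,-6,0,0,0,-6.3,-1.3,0],
)

```text
time: 16.22
position: [0.5947, 0.0338, 0.1027]
eef_rot: [-0.13, -3.131, 0.161]
wrist_force: [-0.1, 1.8, -0.5]
grip_width: 0.57
```

```bash
python3 st.py; python3 rk.py 6 -1 5
```

```text
t 16.2167 grip 0.5704 e,n,z mm [-1.000e-01  5.300e+00  1.027e+02] lean deg -5.9 F e,n,z [-0.3  1.8 -0.5] T [ 0.48 -0.21]
a n,z 19.1 41.4
b n,z -20.7 45.5
-1.2 [-1.3 -0.4]
-2.4 [-2.5 -0.8]
-3.6 [-3.8 -1.1]
-4.8 [-5.1 -1.5]
-6.0 [-6.3 -1.8]
```

Request:
apply_moves(
  deltas=[-1.2,0,0,0,-1.3,-0.4,0,-2.4,0,0,0,-2.5,-0.8,0,-3.6,0,0,0,-3.8,-1.1,0,-4.8,0,0,0,-5.1,-1.5,0,-6,0,0,0,-6.3,-1.8,0,-6,0,0,0,-6.3,-2.5,0,-6,0,0,0,-6.3,-4,0,-6,0,0,0,-6.3,-5.5,0,-6,0,0,0,-6.3,-5.5,0],
)

```text
time: 16.97
position: [0.594, 0.0288, 0.1093]
eef_rot: [-0.128, -3.139, 0.001]
wrist_force: [-0.3, -0.1, -3.3]
grip_width: 0.573
```

```bash
python3 st.py; python3 - <<'E'
from h import *
im,d=snap('side',6);crop(im,200,170,340,300,5,'s6')
E
```

```text
t 16.9667 grip 0.5728 e,n,z mm [ -0.4   0.3 109.3] lean deg -0.02 F e,n,z [-0.3 -0.2 -3.3] T [0.03 0.03]
a n,z 20.3 49.7
b n,z -19.7 49.7
```

View pics/s6.png

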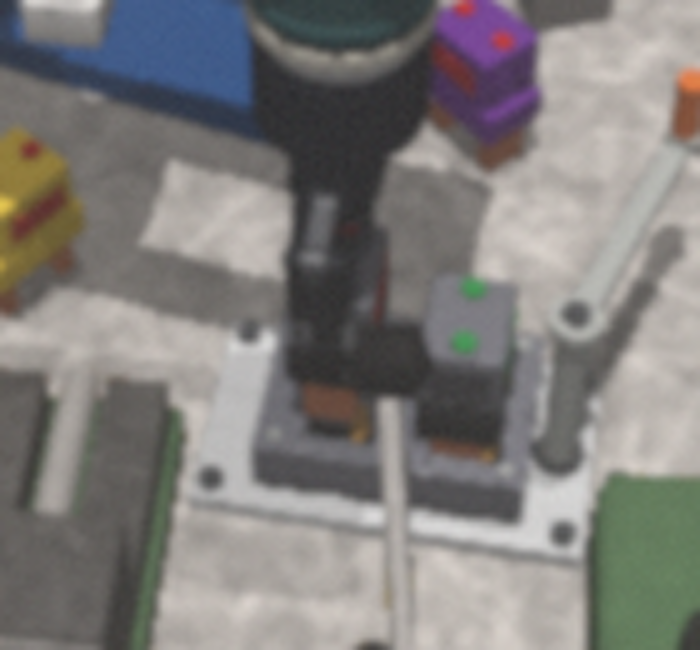

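```bash
python3 - <<'E'
from h import *
R0,p0=pose()
print(delta(R0,p0,down(164),(.5097,.2789,.18)).round(2), p0)
E
```

```text
[-2.0000e-02  0.0000e+00  1.1350e+01  1.0430e+02  2.4234e+02 -7.0790e+01] [0.59401542 0.02888567 0.10927557]
```

Request:
apply_moves(
  deltas=[0,0,0,0,0,-6,0,0,0,0,0,0,-16,0,0,0,0,0,0,-30,0,0,0,0,0,0,-46,0,0,0,0,0,0,-60,0,0,0,0,3,7,-69,0,0,0,1,11,25,-71,0,0,0,2,21,48,-71,0,0,0,4,32,74,-71,0,0,0,5,43,100,-71,0,0,0,6,54,126,-71,0,0,0,8,65,152,-71,0,0,0,9,76,178,-71,0,0,0,10,87,202,-71,0,0,0,11,95,221,-71,0,0,0,11.3,101,234,-71,0,0,0,11.3,104,240,-71,0,0,0,11.3,104,242,-71,0,0,0,11.3,104,242,-71,0],
)

```text
time: 18.6
position: [0.5101, 0.2783, 0.1804]
eef_rot: [0.435, 3.111, -0.0]
wrist_force: [-0.1, -0.2, -3.7]
grip_width: 0.574
```

```bash
python3 - <<'E'
from h import *
pw=pose(); print(pw[1],pw[0][:,0],pw[0][:,2]); o=arm.get_obs(); print(o['wrist_force'],o['grip_width'])
im,d=snap('wrist',7); im,d=snap('top',7); im,d=snap('side',7)
E
```

```text
[0.51014794 0.27834677 0.18040205] [-9.61664793e-01  2.74227356e-01 -4.28067314e-04] [ 4.16784604e-04 -9.94072791e-05 -9.99999908e-01]
[-0.10490497 -0.17221533 -3.7153757 ] 0.5736487977857584
```

View pics/wrist7.png

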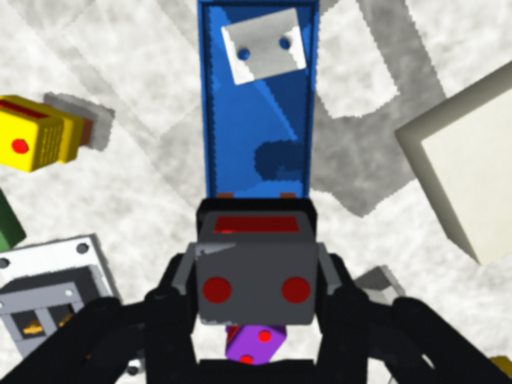

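View pics/side7.png

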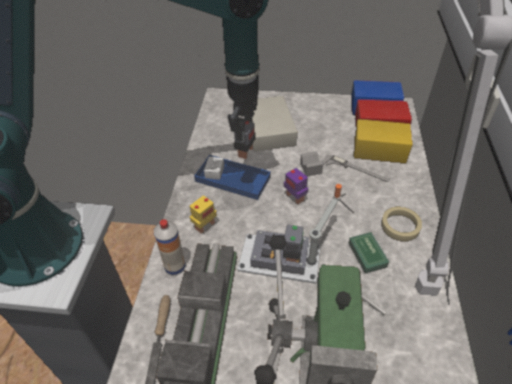

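Request:
apply_moves(
  deltas=[0,0,0,0,0,12,0,0,0,0,0,0,30,0,0,0,0,0,0,50,0,0,0,0,0,0,70,0,0,0,0,0,0,86,0,0,0,0,0,0,98,0,0,0,0,0,0,106,0,0,0,0,0,0,111,0,0,0,0,0,0,114,0,0,0,0,0,0,114,0],
)

```text
time: 19.58
position: [0.5104, 0.2778, 0.066]
eef_rot: [-0.438, -3.111, 0.0]
wrist_force: [-1.0, -0.1, -4.0]
grip_width: 0.577
```

```bash
python3 - <<'E'
from h import *
pw=pose(); print(pw[1],pw[0][:,2]); o=arm.get_obs(); print(o['wrist_force'],o['grip_width'])
im,d=snap('side',8);crop(im,180,120,320,220,5,'s8')
im,d=snap('wrist',8)
E
```

```text
[0.51039494 0.27782591 0.06598317] [-1.71636613e-04  1.38790746e-05 -9.99999985e-01]
[-1.00171476 -0.12388982 -4.03074422] 0.5765155203698773
```

View pics/s8.png

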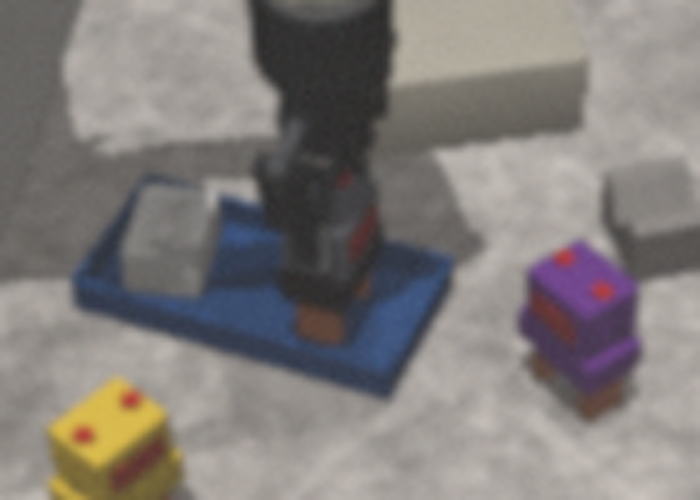

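View pics/wrist8.png

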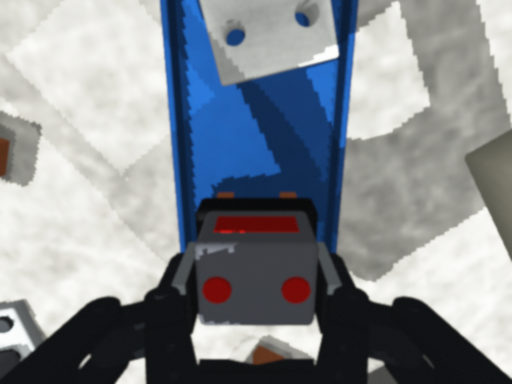

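Request:
apply_moves(
  deltas=[0,0,0,0,0,0.8,0,0,0,0,0,0,1.6,0,0,0,0,0,0,2.2,0,0,0,0,0,0,2.6,0,0,0,0,0,0,2.6,0],
)

```text
time: 20.1
position: [0.5102, 0.2781, 0.0636]
eef_rot: [-0.437, -3.111, -0.0]
wrist_force: [-0.6, -1.0, -3.6]
grip_width: 0.569
```

Request:
apply_moves(
  deltas=[0,0,0,0,0,0.5,0,0,0,0,0,0,1,0,0,0,0,0,0,1.4,0,0,0,0,0,0,1.4,0],
)

```text
time: 20.43
position: [0.5104, 0.2782, 0.0635]
eef_rot: [0.436, 3.111, 0.0]
wrist_force: [-2.7, -0.6, 8.3]
grip_width: 0.57
```

Request:
apply_moves(
  deltas=[0,0,0,0,0,-0.5,0,0,0,0,0,0,-1,0,0,0,0,0,0,-1,0.62,0,0,0,0,0,-1,0.66,0,0,0,0,0,-1,0.75,0,0,0,0,0,-1,0.85,0,0,0,0,0,-1,0.85,0,0,0,0,0,-1,0.85],
)

```text
time: 21.1
position: [0.5103, 0.2782, 0.0631]
eef_rot: [0.437, 3.111, 0.0]
wrist_force: [0.1, -0.4, -0.4]
grip_width: 0.85
```

```bash
python3 - <<'E'
from lamps import *
pw=pose(); o=arm.get_obs(); print(pw[1],o['wrist_force'],o['grip_width'])
im,d=snap('wrist',9); 
E
```

```text
[0.51027017 0.27815645 0.06311596] [ 0.06189814 -0.44196395 -0.39721168] 0.8498259943925409
```

View pics/wrist9.png

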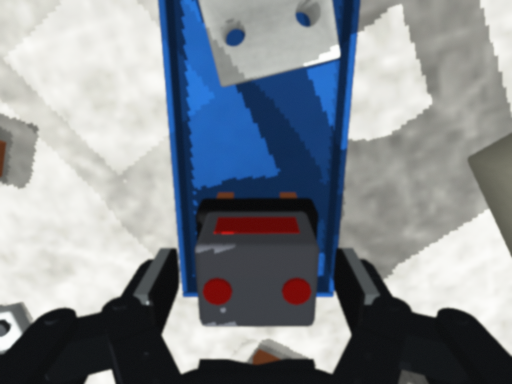

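Request:
apply_moves(
  deltas=[0,0,0,0,0,-6,0.85,0,0,0,0,0,-18,0.85,0,0,0,0,0,-34,0.85,0,0,0,0,0,-54,0.85,0,0,0,0,0,-78,0.85,0,0,0,0,0,-104,0.85,0,0,0,0,0,-130,0.85,0,0,0,0,0,-155,0.85,0,0,0,0,0,-178,0.85,0,0,0,0,20,-185,0.85,0,0,0,0,45,-185,0.85,0,0,0,0,70,-185,0.85,0,0,0,0,95,-185,0.85,0,0,0,0,120,-185,0.85,0,0,0,0,135,-185,0.85,0,0,0,0,140,-185,0.85,0,0,0,0,140,-185,0.85],
)

```text
time: 22.57
position: [0.5487, 0.4135, 0.2481]
eef_rot: [-0.435, -3.111, -0.0]
wrist_force: [0.4, -0.1, -0.6]
grip_width: 0.847
```

```bash
python3 - <<'E'
from lamps import *
pw=pose(); o=arm.get_obs(); print(o['time'],pw[1],o['wrist_force'])
im,d=snap('wrist',10); im,d=snap('top',10);crop(im,150,80,340,290,3,'t10'); P=cloud(cam('top'),d)
lamps(im,cam('top'))
h=cv2.cvtColor(im,cv2.COLOR_BGR2HSV);H,S,V=cv2.split(h)
k=(S<40)&(V>110); m=np.zeros_like(H); m[235:265,170:205]=k[235:265,170:205]*255
v,u=np.nonzero(m); q=np.array([onplane(cam('top'),a,b,.036)[:2] for a,b in zip(u,v)])*1000; print('block',cv2.minAreaRect(q.astype(np.float32)))
im,d=snap('side',10);crop(im,160,130,340,300,4,'s10')
E
```

```text
22.5667 [0.54865882 0.41354107 0.24805352] [ 0.36254917 -0.07891973 -0.58859303]
green [299.5 141.9] [4, 5, 15] [0.6553 0.0395 0.112 ]
green [313.1 142.7] [5, 5, 16] [0.6529 0.0076 0.112 ]
green [304.9 152.8] [15, 3, 36] [0.629  0.0276 0.112 ]
or [256.   98.5] [5, 10, 46] [0.7462 0.14   0.157 ]
block ((411.3960266113281, 317.9442138671875), (70.37590789794922, 70.61296081542969), 0.7185316681861877)
```

View pics/t10.png

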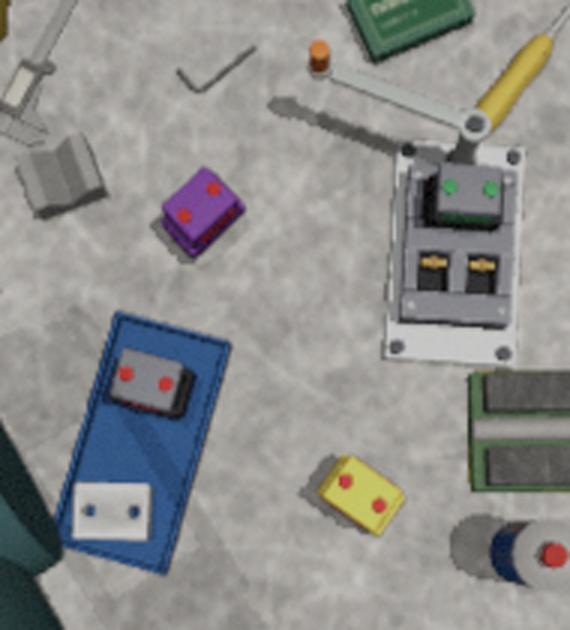

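View pics/s10.png

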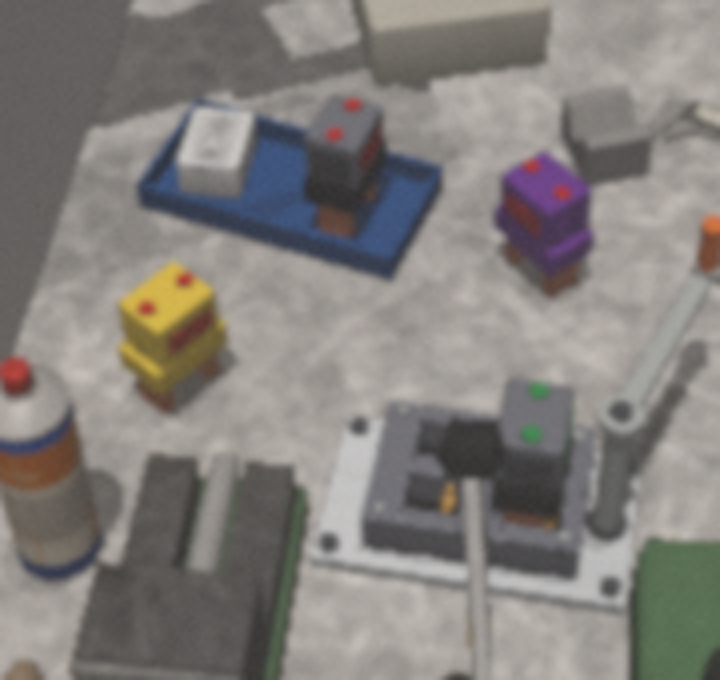

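```bash
python3 - <<'E'
from h import *
for i in (0,10):
    im,d=load('top',i); h=cv2.cvtColor(im,cv2.COLOR_BGR2HSV); P=cloud(cam('top'),d)
    # block top by height, inside the block's surroundings only
    k=(abs(P[...,2]-.036)<.006)&(P[...,0]>.36)&(P[...,0]<.46)&(P[...,1]>.26)&(P[...,1]<.36)
    print(i,P[k].mean(0).round(4),k.sum())
k=(P[...,0]>.47)&(P[...,0]<.55)&(P[...,1]>.23)&(P[...,1]<.33)&(P[...,2]>.08); print('red top',P[k].mean(0).round(4),P[k][:,2].std().round(4))
print(arm.get_obs()['time']); job.hand_in()
E
```

```text
0 [0.4103 0.312  0.0367] 423
10 [0.4101 0.3118 0.0363] 427
red top [0.4985 0.306  0.54  ] 0.2364
22.7167
the job is handed in; nothing more can be done
```

The red module is out of its socket and standing upright on its feet in the blue tray, and I handed the job in at about 22.7 s.

1. **Keeper:** I swung the bar aside by its orange knob to about 1.85 rad, just short of the 1.9 stop. The last picture shows it still there.
2. **Rocking out:** I gripped the red head across y and rocked it foot to foot, leaning about 12° at most. At the readings taken between moves the upward pull was at most about 18 N. That implies the socket block lifted well under 1 mm, against the 6 mm that tears the mounts. I took no readings while the last foot slid out, so the peak pull there is unknown. I raised it straight only after both feet were free, when the force was just the module's weight (3.3 N).
3. **Placing:** I lowered it until it touched the tray floor (a brief press of about 12 N), let go with the force back near zero, and backed the arm clear.

**Last checks:**
- **Red module:** the last top and side views show it upright between the tray walls, well away from the aluminium block.
- **Aluminium block:** it measured the same before and after, within 0.3 mm. An earlier reading with a rough colour mask disagreed because it also caught other pixels; a height-based measurement settled it.
- **Green module:** still plugged in, with its lamps within 1 mm of where they were.
- **Other objects:** the yellow and purple look-alikes, spray can and V block look undisturbed in the pictures; I did not measure them.
- **Failed check:** my final depth measurement of the red module's top caught the arm in the region and gave a useless number. Its upright stance therefore rests on the pictures and the contact height at placing.

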